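# Set the pastry-case switch box

### The job

Get the pastry case ready for warm bakes with the small grey switch box on the worktop: leave it with the red toggle (shelf heater) and the yellow toggle (case light) on and the blue toggle (cooling fan) off, each leaning fully over. A toggle is on when it leans towards the edge of the box that has the three green lamp lenses, and off when it leans to the opposite edge.

Things in the scene. Friction and masses are not known exactly. Their poses are not given: they have to be found in the camera images.
- bank: Grey switch box with aluminium face, 116 (x) by 184 (y) by 38 mm high, fixed to the worktop, turned up to 23 degrees. Origin: centre of its underside; z up; +x points to the edge with three green lamp lenses, farther from the robot. Three toggles stand in a row on it (x = 0; y = -48, 0 and 48 mm): one red, one yellow, one blue, in varying order.
- red_tip (a point): Top end of the red toggle: red cap 11 mm thick (box x), 15 wide, 30 long, on a thin stem; 50 mm from its pivot, which is 44 mm above the worktop in the row. It swings along the box's x only: at rest this point is 22 mm to +x of the row (on) or 22 mm to -x (off), 89 mm above the worktop. Pushed sideways (under 2 N) past upright, it falls to the other side by itself and stays. Place in the row varies.
- yellow_tip (a point): Top end of the yellow toggle: yellow cap 11 mm thick (box x), 15 wide, 30 long, on a thin stem; 50 mm from its pivot, which is 44 mm above the worktop in the row. It swings along the box's x only: at rest this point is 22 mm to +x of the row (on) or 22 mm to -x (off), 89 mm above the worktop. Pushed sideways (under 2 N) past upright, it falls to the other side by itself and stays. Place in the row varies.
- blue_tip (a point): Top end of the blue toggle: blue cap 11 mm thick (box x), 15 wide, 30 long, on a thin stem; 50 mm from its pivot, which is 44 mm above the worktop in the row. It swings along the box's x only: at rest this point is 22 mm to +x of the row (on) or 22 mm to -x (off), 89 mm above the worktop. Pushed sideways (under 2 N) past upright, it falls to the other side by itself and stays. Place in the row varies.

How it is judged:
At the end, for the whole second after the job is handed in: The tops of the red and yellow toggles lean at least 14 mm (of 22) to the lamp side of the box, and the top of the blue toggle at least 14 mm to the opposite side (x of each of red_tip, yellow_tip in the frame of bank above 0.014 m and x of blue_tip in the frame of bank below -0.014 m); the robot touches nothing.
It also fails if it takes over 34 s, if anything falls off the work surface, if the arm or the gripper's body presses on something with over 40 N, if the wrist force passes 120 N, or if a joint passes its speed limit or range.

### The arm

A 6-joint arm with a two-finger parallel gripper is mounted at the origin on a cart in front of the work surface, level with it; the furniture and walls round the work are solid. World frame = base frame: x ahead of the robot, y to its left, z up, the work surface at z = 0. Lengths are in m, angles in rad, forces in N, time in s.
With the tool pointing down it reaches from about 0.275 to 0.875 m from the base axis. Payload 12.5 kg.
Tool frame: the origin (TCP) lies on the centre line of the jaws, within the pads' length; the fingertips stand r.finger_overhang ahead of it and the grasp point (between the pads) lies 3 mm ahead of it (r.finger_overhang is the distance from the TCP to the fingertips, in m); z points along the fingers, y is the direction in which the jaws open and shut (so a half turn about z gives the same grasp; the last joint's range is limited). The gripper opens to 85 mm and grips with 20 to 120 N. Pads are 22 mm wide; open, the fingers measure 114 mm over their backs; the gripper's body (76 mm by 85 mm) begins 54 mm behind the grasp point. The pads swing forward as they close: fully open they stand 13 mm farther back than shut.
Start: joints at [1.183, 0.351, 1.652, -0, 1.139, -0.085], TCP at [0.164, 0.525, 0.253] pointing down, gripper open.
Joint ranges: [-2.75, 2.75], [-0.79, 2.1], [0.01, 2.65], [-1.57, 4.71], [0.07, 3.14], [-2.87, 2.87]. Speed limits (rad/s): [2.22, 2.22, 2.79, 3.14, 3.14, 3.14].

### API

Orientations are given as a unit quaternion [x, y, z, w].
In Python, from cell import r, optics gives the robot as it stands. The module is installed in compiled form; this text tells all that it offers. Calls block until the motion is done:
- r.move_to(position, orientation): joint-space move of the TCP to a pose.
- r.move_linear(position, rot=None, vel=0.15): straight line of the TCP; rot=None keeps the orientation; vel is the mean speed in m/s.
- r.set_joints(angles): joint-space move.
- r.set_gripper(opening, squeeze=None): opening from 0.0 (shut) to 1.0 (fully open); squeeze is the grip in N (None keeps the last); returns when the fingers have stopped.
- r.sleep(seconds).
- r.inverse_kinematics(position, orientation): joint angles nearest the present ones, or None.
- optics.get_image(name): name is "side" or "top"; returns a dict with "pixels" (384x512x3 uint8, red, green, blue), "depth" (384x512 float32, m along the optical axis (not along the pixel's ray), 0 where there is no reading), "fx", "fy", "cx", "cy" (pixels), "camera_from_world" (4x4, takes a point from world to camera coordinates). Camera axes: x right, y down, z forward; pixel columns grow to the right and rows downward; lengths in m; the calibration is good to about 2 mm. A picture is of the moment at which its call begins.
A pose or a line that the arm cannot do raises r.PlanningError and nothing moves.
- r.hand_in(): hands the job in, once; it reports no verdict.
Readings, each from a call of its own:
- r.current_t(): time.
- r.current_q(): joint angles.
- r.current_qvel(): joint speeds.
- r.current_effort(): joint torques, N m.
- r.current_tool_pos(): TCP position.
- r.current_ee_rot(): TCP orientation.
- r.current_contact_force(): force on the tool from outside, world axes, zero at the start.
- r.current_torque(): the same for the moment, N m.
- r.current_opening(): opening from 0.0 (shut) to 1.0 (fully open).
Only numpy, scipy, OpenCV 4.12 (cv2) and the standard library are available. Lean on these libraries where they do the work, as an engineer would, in place of code of your own. Each camera call takes 0.05 s, during which the arm holds its last target.

## Working session

There is one attempt and no reset: what is moved stays moved. The work goes in short steps, each a Python script; the robot and the scene stay as the last script left them, time stands still between calls to the robot, and variables do not carry over. Pictures are saved under pics/ and viewed, and the job is handed in when it is done.

```bash
mkdir -p pics
python3 - <<'E'
from cell import r, optics
import cv2,pickle
d={}
for n in("top","side"):
    im=optics.get_image(n); d[n]=im
    cv2.imwrite(f"pics/{n}0.png",im["pixels"][:,:,::-1])
pickle.dump({k:dict(v) for k,v in d.items()},open("im0.pkl","wb"))
print(r.current_t(),r.finger_overhang,r.current_ee_rot(),r.current_tool_pos())
E
```

```text
0.1 0.022 [ 1.50828500e-01  9.88559801e-01 -5.18978500e-04 -1.19218976e-04] [0.16387258 0.52473183 0.2528136 ]
```

View pics/top0.png

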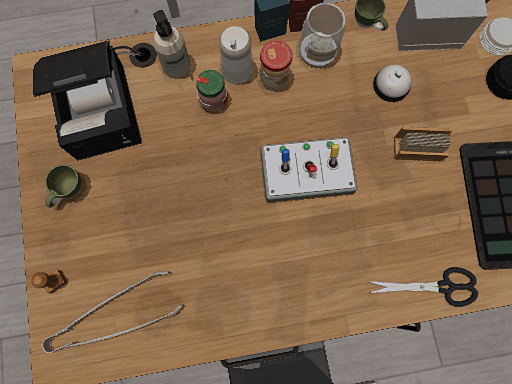

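View pics/side0.png

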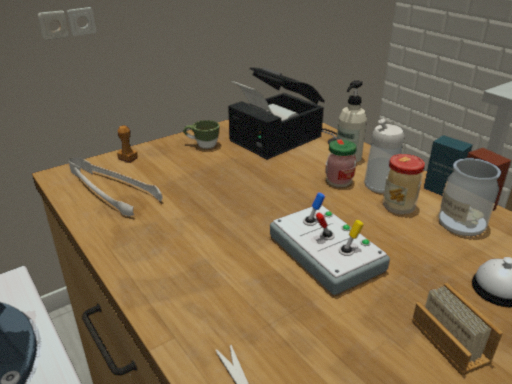

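The lenses run along the upper box edge in the top view (about 283,150; 306,147; 330,145). Blue (285,155) and yellow (335,150) lean towards them, and red (312,170) leans away. So red and blue need flipping. Next I'll measure their positions.

```bash
cat > h.py <<'E'
import numpy as np,cv2
def cloud(im):
    d=im["depth"];h,w=d.shape;v,u=np.mgrid[:h,:w]
    p=np.stack([(u-im["cx"])/im["fx"]*d,(v-im["cy"])/im["fy"]*d,d,np.ones_like(d)],-1)
    return (p@np.linalg.inv(im["camera_from_world"]).T)[...,:3]
def masks(im):
    hsv=cv2.cvtColor(im["pixels"],cv2.COLOR_RGB2HSV);H,S,V=[hsv[...,i].astype(int) for i in range(3)]
    s=(S>130)&(V>60)
    return dict(red=s&((H<6)|(H>173)),yellow=s&(H>20)&(H<32)&(S>150),blue=s&(H>105)&(H<125),green=(S>90)&(V>60)&(H>45)&(H<85))
def bank(im):
    P=cloud(im);ok=im["depth"]>0
    hsv=cv2.cvtColor(im["pixels"],cv2.COLOR_RGB2HSV)
    m=ok&(abs(P[...,2]-.038)<.008)&(hsv[...,1]<40)&(hsv[...,2]>120)
    n,l,st,_=cv2.connectedComponentsWithStats(cv2.morphologyEx(m.astype(np.uint8),cv2.MORPH_CLOSE,np.ones((3,3))))
    k=1+np.argmax(st[1:,4]); q=P[(l==k)&ok][:,:2].astype(np.float32)
    return cv2.minAreaRect(q),P,ok
E
python3 - <<'E'
import pickle,numpy as np,cv2
from h import *
D=pickle.load(open("im0.pkl","rb"))
for n,im in D.items():
    rect,P,ok=bank(im);print(n,rect, im["depth"][200,256])
    c=np.array(rect[0])
    for k,m in masks(im).items():
        s=m&ok&(np.hypot(P[...,0]-c[0],P[...,1]-c[1])<.12)
        q=P[s]
        if len(q): print(k,len(q),np.median(q,0).round(4),"top",q[q[:,2]>q[:,2].max()-.006].mean(0).round(4),q[:,2].max())
E
```

```text
top ((0.5773724913597107, -0.11112406849861145), (0.17715446650981903, 0.11202631890773773), 85.73948669433594) 0.9379125
red 54 [ 0.5581 -0.1094  0.0882] top [ 0.5569 -0.1097  0.0895] 0.09243176110418516
yellow 68 [ 0.586  -0.1598  0.0807] top [ 0.591  -0.1605  0.0893] 0.09211369308221362
blue 84 [ 0.5942 -0.0648  0.0839] top [ 0.5995 -0.0654  0.0899] 0.09360358864442686
green 65 [ 0.6172 -0.1162  0.0445] top [ 0.6176 -0.116   0.045 ] 0.04854179726266805
side ((0.5742952227592468, -0.11523078382015228), (0.1793322116136551, 0.1108364388346672), 85.93685150146484) 0.967124
red 86 [ 0.5563 -0.1172  0.0823] top [ 0.5545 -0.1146  0.0886] 0.09174624108266133
yellow 158 [ 0.5857 -0.1654  0.0805] top [ 0.5903 -0.1648  0.0892] 0.09215875481206098
blue 109 [ 0.5922 -0.0699  0.0799] top [ 0.5967 -0.0698  0.0887] 0.0914429492164639
green 73 [ 0.614  -0.1196  0.0439] top [ 0.6145 -0.1222  0.0442] 0.04714415141530065
```

Both cameras give a centre near (0.576, -0.113), a yaw of about -4.2° and tip heights of about 0.089, which all match the given sizes. I'll push each toggle with shut fingers, red first from the near side, then blue from the lamp side.

```bash
cat > push.py <<'E'
import numpy as np
C=np.array([.576,-.113]);YAW=np.radians(-4.3)
ex=np.array([np.cos(YAW),np.sin(YAW)]);ey=np.array([-ex[1],ex[0]])
th=(YAW+np.pi)/2
Q=[np.cos(th),np.sin(th),0,0]
def P(x,y,z): return [*(C+x*ex+y*ey),z]
E
python3 - <<'E'
from cell import r, optics
from push import *
import cv2
from h import *
print(r.inverse_kinematics(P(-.058,0,.17),Q))
r.set_gripper(0.0)
r.move_to(P(-.058,0,.18),Q); print(r.current_t(),r.current_tool_pos(),r.current_contact_force())
r.move_linear(P(-.058,0,.090),vel=.1); print(r.current_contact_force())
r.move_linear(P(-.020,0,.090),vel=.06); print(r.current_contact_force())
r.move_linear(P(-.005,0,.090),vel=.06); print(r.current_contact_force())
r.move_linear(P(-.058,0,.090),vel=.1)
r.move_linear(P(-.058,0,.18),vel=.15)
im=optics.get_image("side");cv2.imwrite("pics/side1.png",im["pixels"][:,:,::-1])
print(r.current_t())
E
```

```text
[-2.94634084e-01  4.18145286e-01  1.78356632e+00 -4.44089210e-16
  9.39881048e-01 -1.79038125e+00]
3.45 [ 0.51830006 -0.10804079  0.18007248] [ 0.37127219 -0.04818771  0.68745073]
[-0.54817034  0.12445646 -0.33941588]
[-0.52416636  0.52701645 -0.69202107]
[-0.29133741 -0.58865576  0.86624182]
7.1667
```

View pics/side1.png

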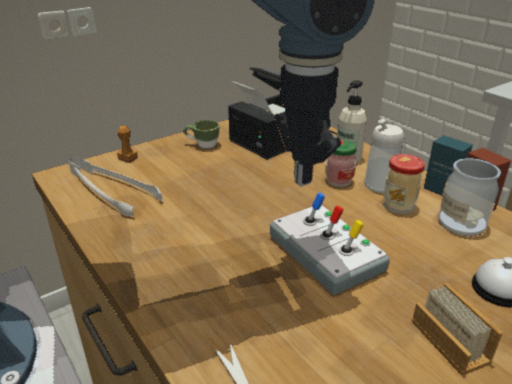

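Red (336,213) now leans towards the lenses like yellow and blue. Next is blue, pushed from the lamp side.

Run:
```python
from cell import r, optics
from push import *
import cv2,pickle
from h import *
r.move_linear(P(.060,.048,.18),vel=.2)
r.move_linear(P(.060,.048,.090),vel=.1); print(r.current_contact_force())
r.move_linear(P(.020,.048,.090),vel=.06); print(r.current_contact_force())
r.move_linear(P(.005,.048,.090),vel=.06); print(r.current_contact_force())
r.move_linear(P(.060,.048,.090),vel=.1)
r.move_linear(P(.060,.048,.20),vel=.2)
r.move_to([.35,.35,.25],Q)
for n in("top","side"):
    im=optics.get_image(n);cv2.imwrite(f"pics/{n}2.png",im["pixels"][:,:,::-1])
    rect,p,ok=bank(im);c=np.array(rect[0]);print(n,c,rect[2])
    for k,m in masks(im).items():
        q=p[m&ok&(np.hypot(p[...,0]-c[0],p[...,1]-c[1])<.12)]
        if k=="green" or not len(q): continue
        t=q[q[:,2]>q[:,2].max()-.006].mean(0);d=t[:2]-C
        print(k,len(q),t.round(4),"box xy",(d@ex).round(4),(d@ey).round(4))
print(r.current_t(),r.current_tool_pos(),r.current_contact_force())
```

```text
[-0.2728616  -0.24831448 -0.33408242]
[-0.07104776 -0.04370329  0.8138745 ]
[ 1.02727373 -0.2069032   0.67019547]
top [ 0.57712877 -0.11124913] 85.71180725097656
red 84 [ 0.5956 -0.113   0.0905] box xy 0.0196 0.0014
yellow 68 [ 0.5902 -0.1609  0.0889] box xy 0.0177 -0.0467
blue 49 [ 0.5606 -0.0623  0.0891] box xy -0.0192 0.0494
side [ 0.57449806 -0.11485466] 85.7042007446289
red 125 [ 0.5931 -0.1168  0.089 ] box xy 0.0174 -0.0025
yellow 160 [ 0.5899 -0.1651  0.0891] box xy 0.0178 -0.0509
blue 77 [ 0.5584 -0.0664  0.0889] box xy -0.0211 0.0451
13.575 [0.35056441 0.34964469 0.24988259] [-0.2101577   0.32687022  0.03809689]
```

View pics/side2.png

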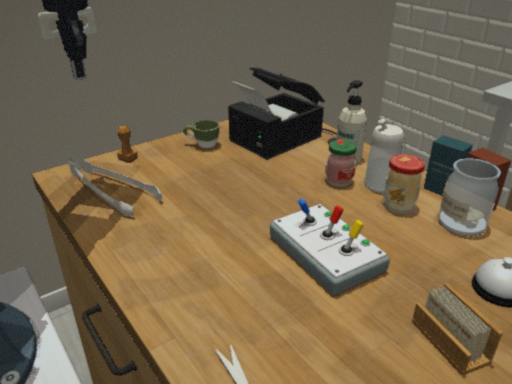

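View pics/top2.png

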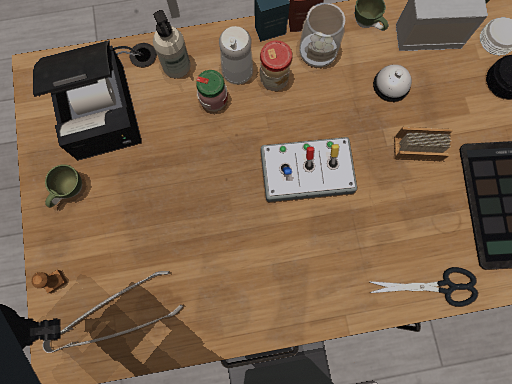

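In the top view red (310,152) and yellow (335,150) lean towards the lenses, and blue (288,174) leans away. The arm is well clear of everything.

```bash
python3 -c "
from cell import r
r.hand_in();print(r.current_t())"
```

```text
the job is handed in; nothing more can be done
the job is handed in; nothing more can be done
```

The switch box is set as asked: red and yellow are on and blue is off. I handed the job in at about 13.6 s of the 34 s allowed.

I pushed red over from the near side and blue over from the lamp side, using shut fingers. Yellow was already on, so I left it alone.

| Toggle | Tip in box x, top camera | Tip in box x, side camera | Needed |
|---|---|---|---|
| Red | +19.6 mm | +17.4 mm | above +14 mm |
| Yellow | +17.7 mm | +17.8 mm | above +14 mm |
| Blue | -19.2 mm | -21.1 mm | below -14 mm |

- **Camera accuracy:** the two cameras disagree by about 2 to 4 mm in world position, roughly the calibration error. The tips read slightly under 22 mm because each value averages the top of the cap.
- **Contact:** the wrist force readings I took during the pushes stayed around 1 N. The arm finished clear of everything, at a height of 0.25 m.

No check failed.

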